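# Turn the clip tin's label to the front

## Task

The round clip tin on its swivel plate under the low desk riser has been left with its paper label turned away. Turn it by the ribbed edge of its lid, which only a tilted finger can reach below the overhanging board, until the middle of the label faces squarely out of the riser's front, and leave it at rest there. Do not disturb the staple box on the riser or the memo block on the desk.

Things in the scene. Friction and masses are not known exactly. Their poses are not given: they have to be found in the camera images.
- riser: Low wooden desk riser, fixed in place. Origin on the tin's upright axis at desk height; front along its -x (to the robot's near left), y along its width. Top board x -77 to +75 mm, 200 mm wide, z 120 to 130 mm: it overhangs the ribs by 14 mm in front, so reach the lid from the front, tool tilted 35 to 45 degrees. Four 10 mm steel posts at x -30 and +60, y +/-92 mm; floor board up to z 9 mm from x -54 mm back.
- clip_tin (a joint): Angle (rad) of the round clip tin about the upright axis through the riser's origin; 0 or any multiple of 2 pi = label to the front (riser -x); grows counter-clockwise from above (front edge moves to riser -y). Turns endlessly both ways with light friction (0.03 N m, under 1 N at the edge), stays where left. Steel can, 104 mm diameter; its lid turns with it.
- lid (a point): Centre of the tin's grey lid, on the turning axis, 74 mm over the desk; its axes turn with the tin (-x points to the label). Lid 112 mm in diameter, 52 to 96 mm over the desk. Six upright round ribs on its edge (6 mm radius, centres 57 mm and tips 63 mm from the axis), 60 degrees apart, one of them straight above the label's middle. About 45 mm between ribs: a fingertip in a gap pushes a rib round.
- label (a point): Middle of the cream paper label (58 x 32 mm, with the outline of a paper clip) on the steel tin below the lid: 53 mm from the tin's axis, 32 mm over the desk; turns with the tin. A dark upright seam line marks the opposite side of the tin.
- front_mark (a point): Fixed point where the label's middle must come: straight in front (riser -x) of the tin's axis, 53 mm from it, 32 mm over the desk.
- staple_box: Carton of staples, 45 x 110 x 22 mm, lying across the rear of the riser's top; origin at the centre of its underside. Leave alone.
- memo_block: Memo block, 105 x 135 x 11 mm, on the desk in front of the riser, near the desk's left edge; origin at the centre of its underside. Leave alone.

How it is judged:
At the end, for the whole second after the job is handed in: The middle of the label lies within 12 mm (13 degrees round the tin) of the point straight in front of the tin's axis, and the tin is at rest (horizontal distance between label and front_mark below 0.012 m and velocity of joint clip_tin between -0.05 and 0.05 rad/s); the robot touches nothing.
It fails at once if the staple box is moved more than 20 mm (distance of staple_box from where it was at the start of the episode above 0.02 m).
It fails at once if the memo block is moved more than 20 mm (distance of memo_block from where it was at the start of the episode above 0.02 m).
It also fails if it takes over 72 s, if anything falls off the work surface, if the arm or the gripper's body presses on something with over 40 N, if the wrist force passes 120 N, or if a joint passes its speed limit or range.

## Robot

A 6-joint arm with a two-finger parallel gripper is mounted at the origin on the work surface; the furniture and walls round the work are solid. World frame = base frame: x ahead of the robot, y to its left, z up, the work surface at z = 0. Lengths are in m, angles in rad, forces in N, time in s.
With the tool pointing down it reaches from about 0.35 to 0.875 m from the base axis. Payload 4.2 kg.
Tool frame: the origin (TCP) lies between the finger pads; the fingertips stand 17 mm ahead of it and the grasp point (between the pads) lies 2 mm behind it; z points along the fingers, y is the line along which they close (so a half turn about z gives the same grasp; the last joint's range is limited). The gripper opens to 87 mm and grips with 3 to 60 N. Pads are 19 mm wide; open, the fingers measure 117 mm over their backs; the gripper's body (75 mm by 190 mm) begins 51 mm behind the grasp point.
Start: joints at [1.402, 0.385, 0.008, 0, -1.194, -0.259], TCP at [0.259, 0.569, 0.24] pointing down, gripper open.
Joint ranges: [-3.14, 3.14], [-1.21, 2.06], [-1.07, 1.41], [-3.16, 2.05], [-2.99, -0.16], [-3.1, 3.1]. Speed limits (rad/s): [2.79, 2.79, 3.14, 3.14, 3.14, 3.14].

## Interface

Orientations are given as a rotation vector (axis times angle).
In Python, from bench import ctrl gives the robot as it stands. The module is installed in compiled form; this text tells all that it offers.
- The arm moves only by the tool play_rows, never from a script. Its argument "commands" is a list of rows, each a list of 6 numbers: the shift along the world's x, y, z in cm, then the turn, a rotation vector about the world's x, y, z in degrees. A call has 1 to 5 rows; each row shifts and turns the commanded pose from where the row before left it; what a row does not reach is not made up. A row lasts 1/8 s, in which the tool goes at most 62.5 mm and 10.7 degrees, less where a joint would pass 70% of its speed; a pose out of reach is approached as far as the arm can. A call is refused whole if a number of a shift passes 6.25 or a number of a turn 10.7, either way. A call with a gripper value outside its range is refused whole. "gripper" is the closure, from -1 (fully open) to 1 (shut), set as the call begins (left out, the last holds). The fingers move at their own pace and stop on an object; "grip_force" is the grip in N (left out, the last holds). Time passes only in rows, so rows that do not move let the fingers close. It gives the time, the measured TCP pose, the force, the opening and the grip force at its end, in the units of the state.
- ctrl.read_state(): the state, without advancing time (a new reading comes with each control period).
- ctrl.camera(name): name is "scene" or "top"; returns a dict with "color" (420x560x3 uint8, red, green, blue), "vfov" (degrees; the focal length in pixels is half the picture's height over the tangent of half this angle, whatever the lens; pixels are square), "cx", "cy" (the principal point, pixels), "T" (4x4, takes a point from camera to world coordinates). Camera axes: x right, y up, looking along -z (the intrinsics and any distortion apply to the point x, -y, -z); pixel columns grow to the right and rows downward; lengths in m; the calibration is good to about 2 mm. A picture is of the moment at which its call begins. There is no depth.
- ctrl.sign_off(): hands the job in; it is judged then, once.
The state is a dict: "t": time; "joint_positions": joint angles; "joint_vel": joint speeds; "joint_efforts": joint torques, N m; "tcp_pos": TCP position; "tool_rot": TCP orientation; "contact_force": force on the tool from outside, world axes, zero at the start; "torque": the same for the moment, N m; "opening": finger opening in m; "finger_force": force on a finger pad.
Only numpy, scipy, OpenCV 4.12 (cv2) and the standard library are available. Lean on these libraries where they do the work, as an engineer would, in place of code of your own. Each camera call takes 0.05 s, during which the arm holds its last target. There are 200 camera calls.

## Working session

There is one attempt and no reset: what is moved stays moved. The work goes in short steps, Python scripts to look and compute and a tool call to move; the robot and the scene stay as the last step left them, time stands still between calls to the robot, and variables do not carry over. Pictures are saved under pics/ and viewed, at most 10 in all, crops included, and the job is handed in when it is done.

Besides the shell and the picture viewer there is one more tool, called after "Request:" as name([rows], argument=value, ...), one row to a line, values as JSON. play_rows: Moves the arm, as the interface text tells. Its arguments: {"type":"object","properties":{"commands":{"type":"array","items":{"type":"array","items":{"type":"number"}}},"gripper":{"type":"number"},"grip_force":{"type":"number"}},"required":["commands"]}

```bash
mkdir -p pics; cat > h.py <<'E'
import numpy as np, cv2
from bench import ctrl
def cam(n,f=None):
    c=ctrl.camera(n)
    if f: cv2.imwrite(f,c["color"][:,:,::-1])
    return c
def F(c): return c["color"].shape[0]/2/np.tan(np.radians(c["vfov"])/2)
def ray(c,u,v):
    f=F(c);d=np.array([(u-c["cx"])/f,-(v-c["cy"])/f,-1]);T=np.array(c["T"]);return T[:3,3],T[:3,:3]@d
def onz(c,u,v,z):
    o,d=ray(c,u,v);return o+d*(z-o[2])/d[2]
def proj(c,p):
    T=np.array(c["T"]);q=T[:3,:3].T@(np.array(p)-T[:3,3]);f=F(c);return np.array([c["cx"]+f*q[0]/-q[2],c["cy"]-f*q[1]/-q[2]])
E
python3 - <<'E'
from h import *
for n in("scene","top"):
    c=cam(n,f"pics/{n}0.png");print(n,[k for k in c],c["vfov"],c["cx"],c["cy"],np.round(c["T"],3).tolist())
s=ctrl.read_state();print(s["t"],s["tcp_pos"],s["tool_rot"])
E
```

```text
scene ['color', 'vfov', 'cx', 'cy', 'T'] 42.34570185136159 275.0472861238604 202.5430301476325 [[-0.786, -0.535, 0.309, 0.722], [0.618, -0.681, 0.393, 0.596], [0.0, 0.5, 0.866, 0.883], [0.0, 0.0, 0.0, 1.0]]
top ['color', 'vfov', 'cx', 'cy', 'T'] 43.131735290375126 282.00514690327174 214.5141197037018 [[0.022, 0.986, -0.165, 0.295], [-0.995, 0.037, 0.088, 0.315], [0.093, 0.163, 0.982, 0.952], [0.0, 0.0, 0.0, 1.0]]
0.1 [0.25907069 0.56823462 0.23855244] [ 3.06803014e+00 -6.66637681e-01 -4.90397598e-04]
```

View pics/scene0.png

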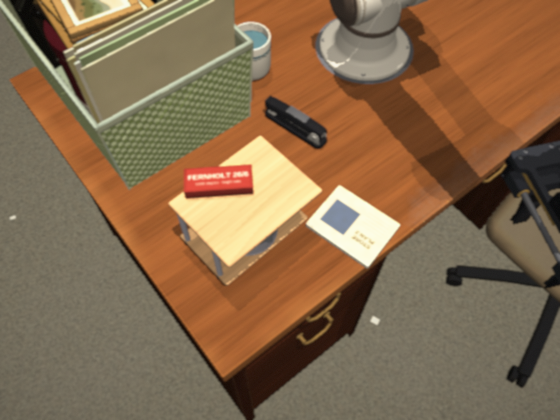

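View pics/top0.png

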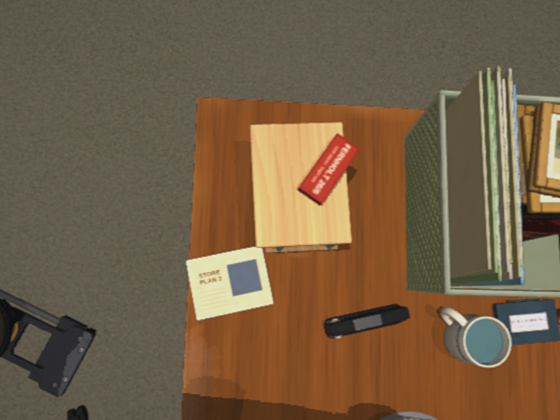

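The views show the riser (top-board corners near (251,125), (342,123), (257,246), (351,242) in top), the red staple box at (328,169) and the memo block at (230,283). The gripper isn't visible where I expected it, so I'll check the projection.

```bash
python3 - <<'E'
from h import *
t=cam("top");s=cam("scene")
for n,c in(("top",t),("scene",s)):
    for p in([0,0,0],[0,0,.15],[.259,.569,.24]): print(n,p,proj(c,p).round())
for uv in [(251,125),(342,123),(257,246),(351,242)]: print("top",uv,onz(t,*uv,.13).round(4))
for uv in [(261,138),(321,188),(171,204),(235,259)]: print("sc",uv,onz(s,*uv,.13).round(4))
E
```

```text
top [0, 0, 0] [409. 480.]
top [0, 0, 0.15] [443. 514.]
top [0.259, 0.569, 0.24] [ 29. 327.]
scene [0, 0, 0] [364.  47.]
scene [0, 0, 0.15] [374.  -9.]
scene [0.259, 0.569, 0.24] [540. 245.]
top (251, 125) [0.5773 0.2947 0.13  ]
top (342, 123) [0.5887 0.146  0.13  ]
top (257, 246) [0.3821 0.2792 0.13  ]
top (351, 242) [0.3931 0.1309 0.13  ]
sc (261, 138) [0.393  0.1381 0.13  ]
sc (321, 188) [0.3775 0.2786 0.13  ]
sc (171, 204) [0.5858 0.1532 0.13  ]
sc (235, 259) [0.5617 0.294  0.13  ]
```

```bash
python3 - <<'E'
from h import *
from scipy.spatial.transform import Rotation as R
s=cam("scene")
im=cv2.resize(s["color"][120:300,150:340],None,fx=4,fy=3.3,interpolation=cv2.INTER_CUBIC)[:600]
cv2.imwrite("pics/crop0.png",im[:,:,::-1])
t=cam("top")
h=cv2.cvtColor(t["color"],cv2.COLOR_RGB2HSV);print(h[200,270],h[140,300],h[200,220],h[169,328])
m=((h[:,:,2]>180)&(h[:,:,1]<150)&(h[:,:,1]>60)).astype(np.uint8)
m[:,:235]=0;m[:,370:]=0;m[:110]=0;m[240:]*=1
r=((h[:,:,0]<8)|(h[:,:,0]>172))&(h[:,:,1]>150); r[:,:290]=0;r[:,365:]=0;r[:125]=0;r[215:]=0
m=m|r.astype(np.uint8);m=cv2.morphologyEx(m,cv2.MORPH_OPEN,np.ones((5,5)))
cs=max(cv2.findContours(m,0,2)[0],key=cv2.contourArea)
P=np.array([onz(t,*q[0],.13)[:2] for q in cs],np.float32)
rc=cv2.minAreaRect(P);print(rc,cv2.boxPoints(rc))
st=ctrl.read_state();print(R.from_rotvec(st["tool_rot"]).as_matrix().round(3),st["joint_positions"],st["opening"])
E
```

```text
[ 21 112 228] [ 16 124 223] [ 13 193 132] [  6 136 213]
((0.48633143305778503, 0.20284441113471985), (0.19847045838832855, 0.17306919395923615), 4.539004325866699) [[0.38055927 0.28125438]
 [0.39425558 0.10872796]
 [0.5921036  0.12443444]
 [0.5784073  0.29696086]]
[[ 0.91  -0.415 -0.   ]
 [-0.415 -0.91  -0.001]
 [ 0.     0.001 -1.   ]] [ 1.40158557e+00  3.85025142e-01  7.52473587e-03 -1.28672041e-04
 -1.19398418e+00 -2.58614233e-01] 0.08715934574540946
```

View pics/crop0.png

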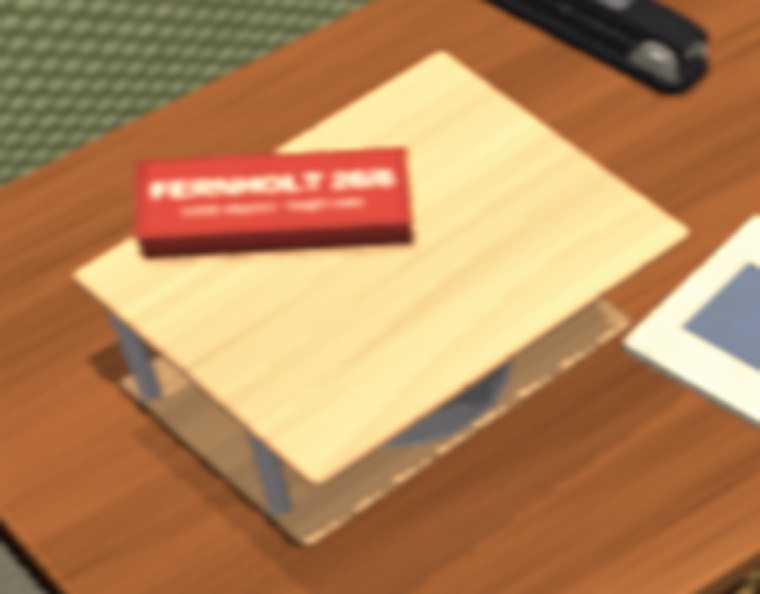

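The crop shows grey lid/tin under the front edge at crop (450,410), with no cream label visible at the front. I'll zoom in on it with contrast to find the ribs.

```bash
cat >> h.py <<'E'
from scipy.spatial.transform import Rotation as R
O=np.array([.4856,.2123,0]); A=np.radians(4.54)
X=np.array([np.sin(A),-np.cos(A),0]); Y=np.array([np.cos(A),np.sin(A),0])
def W(x,y,z): return O+X*x/1000+Y*y/1000+np.array([0,0,z/1000])
def zoom(f,mark=True,n=8):
    a=np.mean([cam("scene")["color"].astype(float) for _ in range(n)],0); c=cam("scene")
    u0,v0,w,h=225,215,90,60
    im=np.clip((a[v0:v0+h,u0:u0+w]-30)*1.5,0,255).astype(np.uint8)
    im=cv2.resize(im,None,fx=8,fy=8,interpolation=cv2.INTER_CUBIC)
    if mark:
        for th in range(-90,91,10):
            t=np.radians(th)
            for r,z,col in((56,52,(255,0,0)),(53,16,(0,255,0))):
                p=proj(c,W(-r*np.cos(t),-r*np.sin(t),z)); q=((p-[u0,v0]+.5)*8).astype(int); cv2.circle(im,tuple(map(int,q)),4 if th==0 else 2,col,-1)
    cv2.imwrite(f,im[:,:,::-1])
E
python3 -c "
from h import *
zoom('pics/z0.png',n=2)
s=cam('scene')
for p in [(-77,-100,130),(-77,100,130)]: print(W(*p),proj(s,W(*p)))"
```

```text
[0.37981883 0.28114289 0.13      ] [320.91194057 189.81654125]
[0.57919129 0.2969739  0.13      ] [226.7007659  267.04915891]
```

View pics/z0.png

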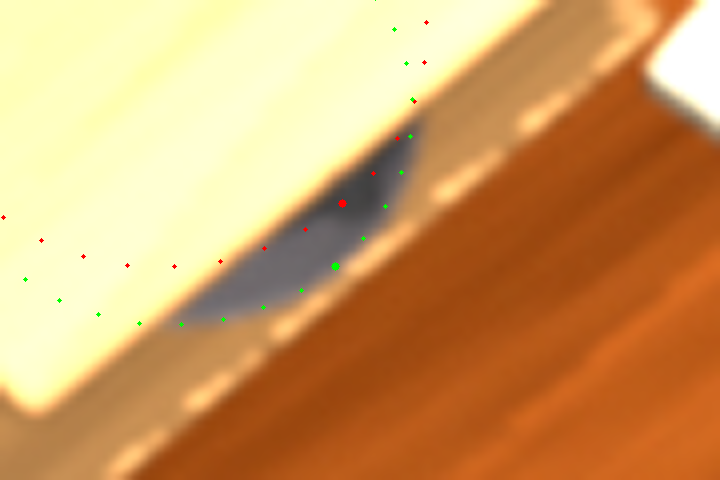

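The model's tin outline (green) matches the picture, so the pose is good. A dark patch near zoom (370,185) needs more contrast.

```bash
python3 - <<'E'
from h import *
a=np.mean([cam("scene")["color"].astype(float) for _ in range(4)],0)
u0,v0,w,h=243,225,40,34
b=a[v0:v0+h,u0:u0+w]; g=np.clip((b-40)*2.6,0,255).astype(np.uint8)
im=cv2.resize(g,None,fx=16,fy=16,interpolation=cv2.INTER_LANCZOS4)
c=cam("scene")
for k in range(-30,61,10):
    t=np.radians(k)
    for r,col in((56,(255,0,0)),(63,(255,255,0))):
        q=((proj(c,W(-r*np.cos(t),-r*np.sin(t),52))-[u0,v0]+.5)*16).astype(int);cv2.circle(im,tuple(map(int,q)),3+2*(k==0),col,-1)
cv2.imwrite("pics/z1.png",im[:,:,::-1])
E
```

```text
(no output)
```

View pics/z1.png

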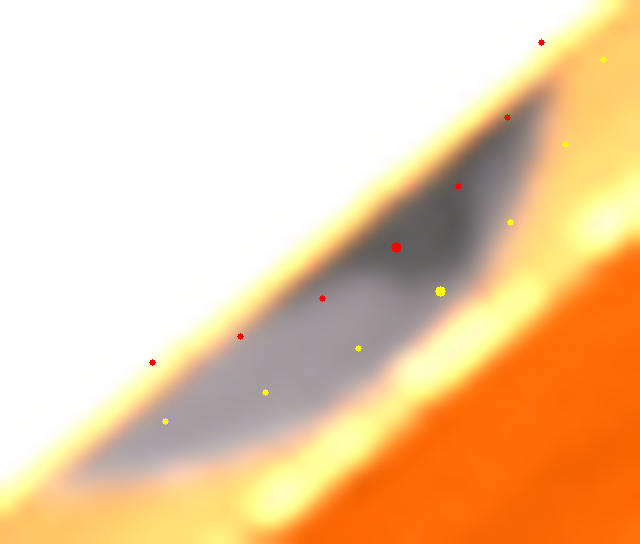

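The extra contrast shows a dark lid with a rib bump at about (440,255), which is a rib near +4°. There is no label or seam within about ±40° of the front. I'll straddle that rib with the fingers, turn it, and look again.

```bash
cat >> h.py <<'E'
def go(th,r,z,yaw=None,tau=45,n=None):
    "deltas to bring the TIP centre to radius r (mm), height z, at angle th about the tin"
    t=np.radians(th);yw=np.radians(th if yaw is None else yaw);ta=np.radians(tau)
    Rz=R.from_rotvec([0,0,yw]).as_matrix()
    d=Rz@(X*np.sin(ta)-np.array([0,0,1])*np.cos(ta)); y=-(Rz@Y); M=np.c_[np.cross(y,d),y,d]
    p=W(-r*np.cos(t),-r*np.sin(t),z)-.017*d
    s=ctrl.read_state();dp=(p-s["tcp_pos"])*100
    dr=np.degrees((R.from_matrix(M)*R.from_rotvec(s["tool_rot"]).inv()).as_rotvec())
    k=n or int(max(np.ceil(np.linalg.norm(dp)/5.5),np.ceil(np.linalg.norm(dr)/10),1))
    print("tcp target",p.round(3),k,"rows of",np.r_[dp/k,dr/k].round(2).tolist())
def st():
    s=ctrl.read_state();print(s["t"],np.round(s["tcp_pos"],4),"F",np.round(s["contact_force"],1),"op",round(s["opening"],4),np.round(s["joint_positions"],2))
E
python3 -c "
from h import *
go(0,200,150)"
```

```text
tcp target [0.469 0.424 0.162] 8 rows of [2.62, -1.81, -0.97, -4.82, -3.38, -7.21]
```

Request:
play_rows([
  [2.6,-1.8,-1,-4.8,-3.4,-7.2],
  [2.6,-1.8,-1,-4.8,-3.4,-7.2],
  [2.6,-1.8,-1,-4.8,-3.4,-7.2],
  [2.6,-1.8,-1,-4.8,-3.4,-7.2],
], gripper=0.36)

```text
t: 1.25
tcp_pos: [0.3639, 0.4963, 0.1996]
tool_rot: [2.526, -1.285, 0.435]
contact_force: [-0.6, -0.2, -0.6]
opening: 0.055
finger_force: 0.0
```

Request:
play_rows([
  [2.6,-1.8,-1,-4.8,-3.4,-7.2],
  [2.6,-1.8,-1,-4.8,-3.4,-7.2],
  [2.6,-1.8,-1,-4.8,-3.4,-7.2],
  [2.6,-1.8,-1,-4.8,-3.4,-7.2],
  [0,0,0,0,0,0],
])

```text
t: 1.88
tcp_pos: [0.4684, 0.4229, 0.1561]
tool_rot: [1.835, -1.696, 0.764]
contact_force: [-0.7, -0.1, -0.1]
opening: 0.0278
finger_force: 0.0
```

```bash
python3 -c "
from h import *
st();go(4,100,75)"
```

```text
1.875 [0.4684 0.4229 0.1561] F [-0.7 -0.1 -0.1] op 0.0278 [ 1.14  0.76  0.11  0.35 -1.64 -1.17]
tcp target [0.469 0.323 0.087] 3 rows of [0.02, -3.33, -2.3, 0.08, 0.01, 1.35]
```

Request:
play_rows([
  [0,-3.3,-2.3,0,0,1.3],
  [0,-3.3,-2.3,0,0,1.3],
  [0,-3.3,-2.3,0,0,1.3],
  [0,0,0,0,0,0],
])

```text
t: 2.38
tcp_pos: [0.4658, 0.323, 0.0903]
tool_rot: [1.906, -1.64, 0.792]
contact_force: [0.1, 0.1, -0.2]
opening: 0.028
finger_force: 0.0
```

```bash
python3 -c "
from h import *
st();go(4,64,75,n=3)"
```

```text
2.375 [0.4658 0.323  0.0903] F [ 0.1  0.1 -0.2] op 0.028 [ 1.09  0.7  -0.24  0.44 -1.34 -1.21]
tcp target [0.474 0.287 0.087] 3 rows of [0.28, -1.18, -0.11, 0.04, 0.0, -0.01]
```

Request:
play_rows([
  [0.3,-1.2,-0.1,0,0,0],
  [0.3,-1.2,-0.1,0,0,0],
  [0.3,-1.2,-0.1,0,0,0],
  [0,0,0,0,0,0],
])

```text
t: 2.88
tcp_pos: [0.4764, 0.2886, 0.0877]
tool_rot: [1.906, -1.644, 0.792]
contact_force: [-0.4, 0.8, -0.9]
opening: 0.0279
finger_force: 0.0
```

Request:
play_rows([
  [0,0,0,0,0,0],
  [0,0,0,0,0,0],
], gripper=0.72, grip_force=5)

```text
t: 3.12
tcp_pos: [0.4764, 0.2901, 0.0875]
tool_rot: [1.908, -1.643, 0.793]
contact_force: [-0.5, 0.6, 0.4]
opening: 0.016
finger_force: 0.0
```

```bash
python3 -c "
from h import *
st();zoom('pics/g1.png',n=2)
for t in (-4,-12,-20): go(t,64,75)"
```

```text
3.125 [0.4764 0.2901 0.0875] F [-0.5  0.6  0.4] op 0.016 [ 1.05  0.67 -0.31  0.48 -1.29 -1.21]
tcp target [0.485 0.288 0.087] 1 rows of [0.86, -0.17, -0.04, -0.05, 0.18, -8.07]
tcp target [0.495 0.288 0.087] 2 rows of [0.96, -0.12, -0.02, -0.02, 0.09, -8.04]
tcp target [0.506 0.286 0.087] 3 rows of [0.99, -0.15, -0.01, -0.01, 0.06, -8.02]
```

View pics/g1.png

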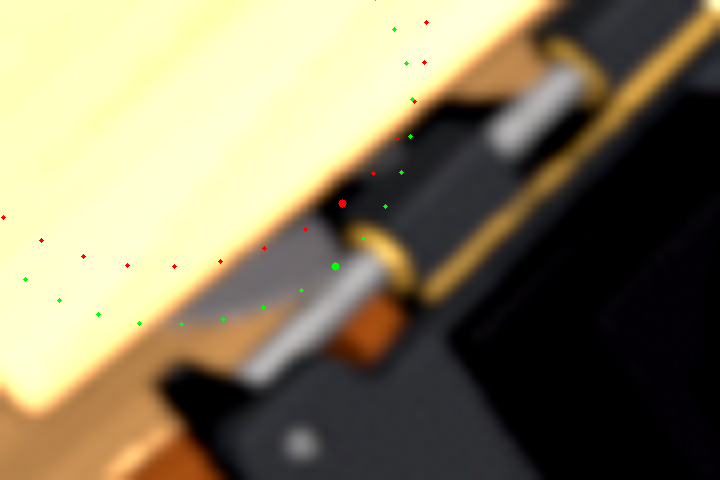

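The gripper fingers are at the lid under the board edge, but the rib is hidden. I'll squeeze to confirm the rib is between the pads.

Request:
play_rows([
  [0,0,0,0,0,0],
  [0,0,0,0,0,0],
], gripper=0.9, grip_force=5)

```text
t: 3.52
tcp_pos: [0.4764, 0.2901, 0.0875]
tool_rot: [1.909, -1.644, 0.793]
contact_force: [0.4, 0.5, 0.2]
opening: 0.0089
finger_force: 5.0
```

The pads hold the rib only near its tip (8.9 mm chord). I'll open, go 4 mm deeper and grip again.

Request:
play_rows([
  [0,0,0,0,0,0],
  [0,-0.4,0,0,0,0],
], gripper=0.55)

```text
t: 3.78
tcp_pos: [0.4765, 0.2864, 0.0874]
tool_rot: [1.91, -1.644, 0.792]
contact_force: [-2.2, 7.0, 2.4]
opening: 0.0175
finger_force: 3.9
```

Request:
play_rows([
  [0,0,0,0,0,0],
  [0,0,0,0,0,0],
  [0,0,0,0,0,0],
], gripper=0.9)

```text
t: 4.15
tcp_pos: [0.4766, 0.2871, 0.0876]
tool_rot: [1.911, -1.645, 0.792]
contact_force: [-0.6, 6.0, 0.2]
opening: 0.0115
finger_force: 7.5
```

```bash
python3 -c "
from h import *
st()
go(4,64,75);go(-20,63,75)"
```

```text
4.15 [0.4766 0.2871 0.0876] F [-0.6  6.   0.2] op 0.0115 [ 1.05  0.67 -0.32  0.48 -1.28 -1.21]
tcp target [0.474 0.287 0.087] 1 rows of [-0.23, 0.04, -0.06, -0.24, 0.25, -0.13]
tcp target [0.506 0.285 0.087] 3 rows of [0.97, -0.08, -0.02, -0.06, 0.1, -8.04]
```

Gripped at a full 11.5 mm chord. Now turning by -22°.

Request:
play_rows([
  [0.5,0.05,0,0,0,-4],
  [0.5,0,0,0,0,-4],
  [0.5,-0.04,0,0,0,-4],
  [0.5,-0.08,0,0,0,-4],
  [0.5,-0.1,0,0,0,-4],
])

```text
t: 4.78
tcp_pos: [0.5017, 0.285, 0.0876]
tool_rot: [1.556, -1.907, 0.646]
contact_force: [0.3, 4.5, 0.4]
opening: 0.0109
finger_force: 6.5
```

```bash
python3 -c "
from h import *
st()
go(-20,64,75);go(-24,64,75)"
```

```text
4.775 [0.5017 0.285  0.0876] F [0.3 4.5 0.4] op 0.0109 [ 0.94  0.76 -0.06  0.3  -1.49 -1.29]
tcp target [0.506 0.286 0.087] 1 rows of [0.42, 0.06, -0.05, -0.1, 0.26, -3.97]
tcp target [0.511 0.284 0.087] 1 rows of [0.92, -0.1, -0.05, -0.09, 0.26, -7.97]
```

Request:
play_rows([
  [0.45,-0.1,0,0,0,-4],
  [0.5,-0.17,0,0,0,-4],
  [0,0,0,0,0,0],
])

```text
t: 5.15
tcp_pos: [0.5096, 0.2827, 0.0872]
tool_rot: [1.408, -1.992, 0.583]
contact_force: [-4.7, 9.7, 1.2]
opening: 0.0108
finger_force: 17.4
```

```bash
python3 -c "
from h import *
st()
go(-24,64,75);go(-28,64,75,yaw=-26);go(-26,95,80)"
```

```text
5.15 [0.5096 0.2827 0.0872] F [-4.7  9.7  1.2] op 0.0108 [ 0.9   0.79  0.03  0.23 -1.56 -1.33]
tcp target [0.511 0.284 0.087] 1 rows of [0.13, 0.12, -0.02, -0.07, 0.06, 0.02]
tcp target [0.515 0.282 0.087] 1 rows of [0.58, -0.05, -0.02, -0.07, 0.06, -1.98]
tcp target [0.525 0.312 0.092] 1 rows of [1.51, 2.92, 0.48, -0.07, 0.06, -1.98]
```

Request:
play_rows([
  [0,0,0,0,0,0],
  [0,0,0,0,0,0],
], gripper=0.4)

```text
t: 5.4
tcp_pos: [0.5089, 0.2833, 0.0863]
tool_rot: [1.41, -1.992, 0.582]
contact_force: [-7.4, 9.5, -1.9]
opening: 0.0149
finger_force: 5.2
```

Request:
play_rows([
  [0.6,1.3,0.1,0,0,0],
  [0.6,1.3,0.1,0,0,0],
  [-1.2,2,0.3,0,0,8],
  [-1.2,1,0.3,0,0,8],
])

```text
t: 5.9
tcp_pos: [0.4986, 0.337, 0.0951]
tool_rot: [1.702, -1.802, 0.709]
contact_force: [-0.7, 0.1, -0.3]
opening: 0.0264
finger_force: 0.0
```

Request:
play_rows([
  [0,0,0,0,0,0],
], gripper=1)

```text
t: 6.02
tcp_pos: [0.4968, 0.3373, 0.0959]
tool_rot: [1.701, -1.802, 0.709]
contact_force: [0.4, 0.7, 0.1]
opening: 0.0216
finger_force: 0.0
```

```bash
python3 -c "
from h import *
st();go(4,96,76);zoom('pics/g2.png',n=2)"
```

```text
6.025 [0.4968 0.3373 0.0959] F [0.4 0.7 0.1] op 0.0216 [ 1.02  0.77 -0.02  0.34 -1.5  -1.24]
tcp target [0.47  0.319 0.088] 2 rows of [-1.36, -0.91, -0.39, 0.07, 0.06, 5.9]
```

View pics/g2.png

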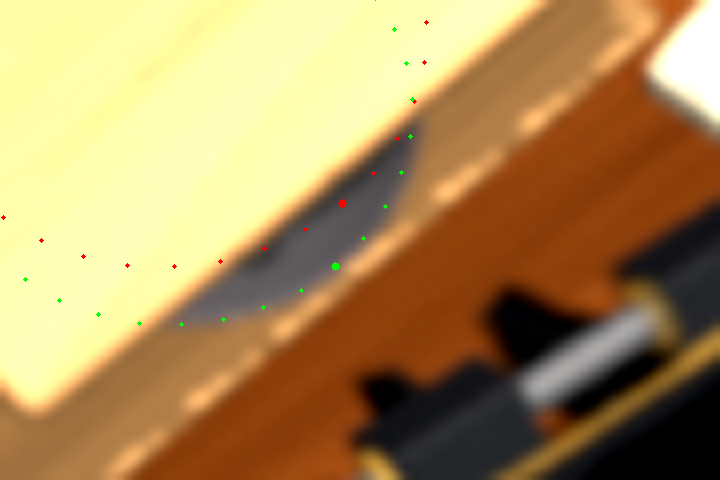

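The rib bump is now at (258,255), about -22°, and the view stays clear from this standoff. Next is a closed-finger push from the gap.

Request:
play_rows([
  [-1.3,-0.9,-0.4,0,0,6],
  [-1.3,-0.9,-0.4,0,0,6],
  [0,0,0,0,0,0],
])

```text
t: 6.55
tcp_pos: [0.4719, 0.3172, 0.0875]
tool_rot: [1.904, -1.642, 0.792]
contact_force: [-0.2, -0.4, 0.1]
opening: 0.0005
finger_force: 0.0
```

```bash
python3 -c "
from h import *
st();go(5,63,75,n=4)"
```

```text
6.55 [0.4719 0.3172 0.0875] F [-0.2 -0.4  0.1] op 0.0005 [ 1.08  0.7  -0.25  0.45 -1.33 -1.2 ]
tcp target [0.473 0.286 0.087] 4 rows of [0.03, -0.77, -0.01, 0.03, 0.02, 0.26]
```

Request:
play_rows([
  [0,-0.8,0,0,0,0],
  [0,-0.8,0,0,0,0],
  [0,-0.8,0,0,0,0],
  [0.1,-0.7,0,0,0,1],
  [0,0,0,0,0,0],
])

```text
t: 7.18
tcp_pos: [0.4739, 0.2881, 0.0877]
tool_rot: [1.925, -1.629, 0.8]
contact_force: [0.4, -0.4, 0.7]
opening: 0.0004
finger_force: 0.2
```

Request:
play_rows([
  [0.6,0.07,0,0,0,-4.5],
  [0.6,0.03,0,0,0,-4.5],
  [0.6,-0.02,0,0,0,-4.5],
  [0.6,-0.06,0,0,0,-4.5],
  [0.6,-0.1,0,0,0,-4.5],
])

```text
t: 7.8
tcp_pos: [0.5036, 0.2875, 0.0874]
tool_rot: [1.525, -1.922, 0.635]
contact_force: [-1.2, 0.5, -0.5]
opening: 0.0007
finger_force: 0.3
```

```bash
python3 -c "
from h import *
st();go(-22,63,75)"
```

```text
7.8 [0.5036 0.2875 0.0874] F [-1.2  0.5 -0.5] op 0.0007 [ 0.94  0.77 -0.04  0.29 -1.51 -1.29]
tcp target [0.508 0.284 0.087] 1 rows of [0.45, -0.36, -0.04, 0.06, 0.14, -4.41]
```

Request:
play_rows([
  [0.45,-0.3,0,0,0,-4],
  [0.45,-0.2,0,0,0,-3],
  [0,0,0,0,0,0],
])

```text
t: 8.18
tcp_pos: [0.5134, 0.2826, 0.0871]
tool_rot: [1.399, -1.998, 0.582]
contact_force: [1.6, 0.5, -1.2]
opening: 0.0005
finger_force: 1.0
```

Request:
play_rows([
  [0.6,1.3,0.1,0,0,0],
  [0.6,1.3,0.1,0,0,0],
  [-1.2,2,0.3,0,0,8],
  [-1.2,1,0.3,0,0,8],
  [0,0,0,0,0,0],
])

```text
t: 8.8
tcp_pos: [0.4987, 0.3394, 0.0962]
tool_rot: [1.695, -1.808, 0.706]
contact_force: [0.7, 0.6, -0.4]
opening: 0.0006
finger_force: 0.0
```

```bash
python3 -c "
from h import *
st();go(17,96,76);zoom('pics/g3.png',n=2)"
```

```text
8.8 [0.4987 0.3394 0.0962] F [ 0.7  0.6 -0.4] op 0.0006 [ 1.02  0.78 -0.01  0.34 -1.51 -1.24]
tcp target [0.446 0.313 0.088] 3 rows of [-1.76, -0.89, -0.27, 0.02, 0.06, 8.39]
```

View pics/g3.png

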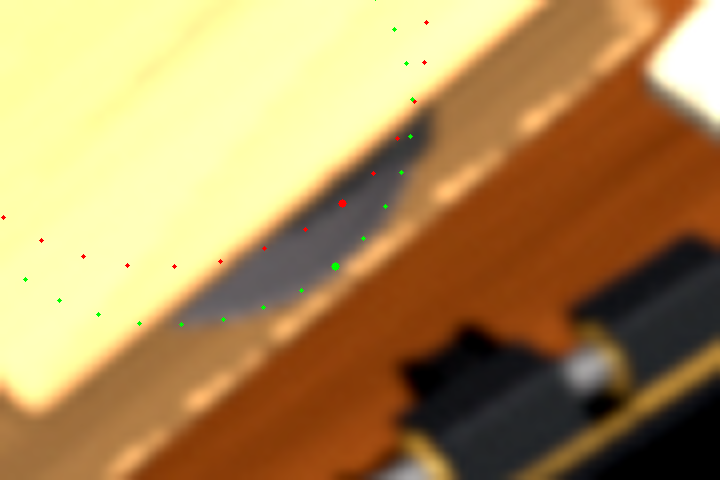

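A rib is now at about (422,130), which is about +23°. There is still no label in view, so I'll straddle this one and carry it across.

Request:
play_rows([
  [-1.8,-0.5,-0.2,0,0,9],
  [-1.8,-0.8,-0.2,0,0,9],
  [-1.8,-0.9,-0.3,0,0,10],
  [-1,-0.5,0,0,0,3],
  [0,0,0,0,0,0],
], gripper=0.36)

```text
t: 9.57
tcp_pos: [0.4367, 0.3104, 0.089]
tool_rot: [2.203, -1.351, 0.915]
contact_force: [0.4, 0.5, 0.1]
opening: 0.0277
finger_force: 0.0
```

```bash
python3 -c "
from h import *
st();go(22,96,76);go(22,62,75,n=4)"
```

```text
9.575 [0.4367 0.3104 0.089 ] F [0.4 0.5 0.1] op 0.0277 [ 1.18  0.59 -0.52  0.64 -1.12 -1.19]
tcp target [0.437 0.309 0.088] 1 rows of [0.07, -0.15, -0.1, -0.07, 0.15, -0.49]
tcp target [0.453 0.279 0.087] 4 rows of [0.4, -0.8, -0.05, -0.02, 0.04, -0.12]
```

Request:
play_rows([
  [0.4,-0.8,0,0,0,0],
  [0.4,-0.8,0,0,0,0],
  [0.4,-0.8,0,0,0,0],
  [0.4,-0.8,0,0,0,0],
  [0,0,0,0,0,0],
])

```text
t: 10.2
tcp_pos: [0.4535, 0.2818, 0.0874]
tool_rot: [2.212, -1.354, 0.912]
contact_force: [-0.7, 4.5, -5.3]
opening: 0.028
finger_force: 3.7
```

Request:
play_rows([
  [0,0,0,0,0,0],
  [0,0,0,0,0,0],
  [0,0,0,0,0,0],
], gripper=0.9)

```text
t: 10.58
tcp_pos: [0.453, 0.2811, 0.0878]
tool_rot: [2.209, -1.352, 0.913]
contact_force: [-1.4, 4.5, -3.1]
opening: 0.0114
finger_force: 6.6
```

```bash
python3 -c "
from h import *
st();go(22,63,75);go(0,63,75,n=5)"
```

```text
10.575 [0.453  0.2811 0.0878] F [-1.4  4.5 -3.1] op 0.0114 [ 1.12  0.57 -0.58  0.7  -1.08 -1.19]
tcp target [0.452 0.279 0.087] 1 rows of [-0.1, -0.17, -0.08, -0.36, 0.13, -0.65]
tcp target [0.48  0.287 0.087] 5 rows of [0.53, 0.12, -0.02, -0.07, 0.04, -4.53]
```

Request:
play_rows([
  [0.55,0.24,0,0,0,-4.5],
  [0.55,0.2,0,0,0,-4.5],
  [0.57,0.16,0,0,0,-4.5],
  [0.58,0.11,0,0,0,-4.5],
  [0.59,0.06,0,0,0,-4.5],
])

```text
t: 11.2
tcp_pos: [0.4811, 0.2874, 0.0878]
tool_rot: [1.837, -1.703, 0.762]
contact_force: [-1.2, 2.3, -2.2]
opening: 0.0111
finger_force: 6.4
```

Request:
play_rows([
  [0.59,0.02,0,0,0,-4.5],
  [0.58,-0.03,0,0,0,-4.5],
  [0.59,-0.07,0,0,0,-4.5],
  [0.57,-0.12,0,0,0,-4.5],
])

```text
t: 11.7
tcp_pos: [0.5041, 0.2845, 0.0878]
tool_rot: [1.514, -1.928, 0.63]
contact_force: [-1.1, 0.7, -2.6]
opening: 0.011
finger_force: 6.2
```

```bash
python3 -c "
from h import *
st();go(-24,63,75,n=2)"
```

```text
11.7 [0.5041 0.2845 0.0878] F [-1.1  0.7 -2.6] op 0.011 [ 0.93  0.77 -0.04  0.28 -1.51 -1.3 ]
tcp target [0.511 0.283 0.087] 2 rows of [0.32, -0.07, -0.04, 0.03, 0.04, -2.9]
```

Carrying on to -23°, then releasing, backing off and looking.

Request:
play_rows([
  [0.4,-0.1,0,0,0,-3],
  [0.3,-0.1,0,0,0,-2],
])

```text
t: 11.95
tcp_pos: [0.5095, 0.2828, 0.0877]
tool_rot: [1.422, -1.98, 0.59]
contact_force: [-12.0, 7.3, -1.6]
opening: 0.0107
finger_force: 18.0
```

Request:
play_rows([
  [0,0,0,0,0,0],
  [0,0,0,0,0,0],
], gripper=0.4)

```text
t: 12.2
tcp_pos: [0.5095, 0.2845, 0.0869]
tool_rot: [1.428, -1.981, 0.589]
contact_force: [-8.0, 7.4, -5.1]
opening: 0.0216
finger_force: 4.9
```

Request:
play_rows([
  [0.6,1.3,0.1,0,0,0],
  [0.6,1.3,0.1,0,0,0],
  [-1.2,2,0.3,0,0,8],
  [-1.2,1,0.3,0,0,8],
  [0,0,0,0,0,0],
])

```text
t: 12.82
tcp_pos: [0.4981, 0.3398, 0.0977]
tool_rot: [1.72, -1.79, 0.718]
contact_force: [0.8, -1.1, 0.1]
opening: 0.0263
finger_force: 0.0
```

```bash
python3 -c "
from h import *
st();go(4,96,76);zoom('pics/g4.png',n=2)"
```

```text
12.825 [0.4981 0.3398 0.0977] F [ 0.8 -1.1  0.1] op 0.0263 [ 1.03  0.77 -0.03  0.35 -1.5  -1.23]
tcp target [0.47  0.319 0.088] 2 rows of [-1.43, -1.03, -0.49, 0.04, 0.1, 5.37]
```

View pics/g4.png

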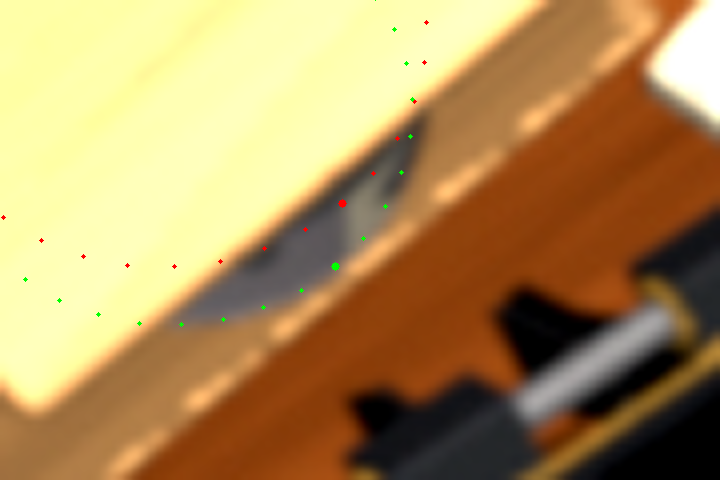

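The cream label has come into view, with its left edge at about +5° (355,235). Its middle and rib are therefore at about +37°. I'll do one more closed-finger push, then carry that rib to 0.

Request:
play_rows([
  [-1.4,-1,-0.5,0,0,5.5],
  [-1.4,-1,-0.5,0,0,5.5],
  [0,0,0,0,0,0],
  [0,0,0,0,0,0],
], gripper=1)

```text
t: 13.48
tcp_pos: [0.4725, 0.3193, 0.0869]
tool_rot: [1.906, -1.646, 0.792]
contact_force: [-0.5, 0.1, -0.4]
opening: 0.0015
finger_force: 0.0
```

Request:
play_rows([
  [0,-0.8,0,0,0,0],
  [0,-0.8,0,0,0,0],
  [0,-0.8,0,0,0,0],
  [0.1,-0.7,0,0,0,1],
  [0,0,0,0,0,0],
])

```text
t: 14.1
tcp_pos: [0.4725, 0.2879, 0.0868]
tool_rot: [1.925, -1.629, 0.8]
contact_force: [-0.5, 0.3, 0.0]
opening: 0.0006
finger_force: 0.1
```

Request:
play_rows([
  [0.6,0.07,0,0,0,-4.5],
  [0.6,0.03,0,0,0,-4.5],
  [0.6,-0.02,0,0,0,-4.5],
  [0.6,-0.06,0,0,0,-4.5],
  [0.6,-0.1,0,0,0,-4.5],
])

```text
t: 14.72
tcp_pos: [0.5023, 0.2874, 0.0865]
tool_rot: [1.525, -1.922, 0.635]
contact_force: [-0.7, 0.0, -0.9]
opening: 0.0007
finger_force: 0.3
```

```bash
python3 -c "
from h import *
st();go(-26,63,75,n=2)"
```

```text
14.725 [0.5023 0.2874 0.0865] F [-0.7  0.  -0.9] op 0.0007 [ 0.94  0.77 -0.04  0.29 -1.51 -1.3 ]
tcp target [0.513 0.282 0.087] 2 rows of [0.54, -0.26, 0.03, 0.03, 0.07, -4.2]
```

Request:
play_rows([
  [0.55,-0.3,0,0,0,-4],
  [0.45,-0.2,0,0,0,-3],
  [0,0,0,0,0,0],
])

```text
t: 15.1
tcp_pos: [0.5132, 0.2824, 0.0863]
tool_rot: [1.398, -1.998, 0.582]
contact_force: [0.8, 1.6, -0.9]
opening: 0.0008
finger_force: 0.7
```

Request:
play_rows([
  [0.6,1.3,0.1,0,0,0],
  [0.6,1.3,0.1,0,0,0],
  [-1.2,2,0.3,0,0,8],
  [-1.2,1,0.3,0,0,8],
  [0,0,0,0,0,0],
])

```text
t: 15.72
tcp_pos: [0.4983, 0.3393, 0.0952]
tool_rot: [1.695, -1.808, 0.706]
contact_force: [0.3, -1.1, -0.2]
opening: 0.0005
finger_force: 0.0
```

Request:
play_rows([
  [-1.8,-0.5,-0.2,0,0,9],
  [-1.8,-0.8,-0.2,0,0,9],
  [-1.8,-0.9,-0.3,0,0,10],
  [-1,-0.5,0,0,0,3],
  [0,0,0,0,0,0],
], gripper=0.36)

```text
t: 16.35
tcp_pos: [0.4359, 0.3103, 0.0881]
tool_rot: [2.203, -1.35, 0.915]
contact_force: [0.8, -0.6, 1.1]
opening: 0.0276
finger_force: 0.0
```

```bash
python3 -c "
from h import *
st();go(22,62,75,n=4);zoom('pics/g5.png',n=2)"
```

```text
16.35 [0.4359 0.3103 0.0881] F [ 0.8 -0.6  1.1] op 0.0276 [ 1.18  0.59 -0.53  0.64 -1.12 -1.19]
tcp target [0.453 0.279 0.087] 4 rows of [0.42, -0.8, -0.03, -0.01, 0.04, -0.13]
```

View pics/g5.png

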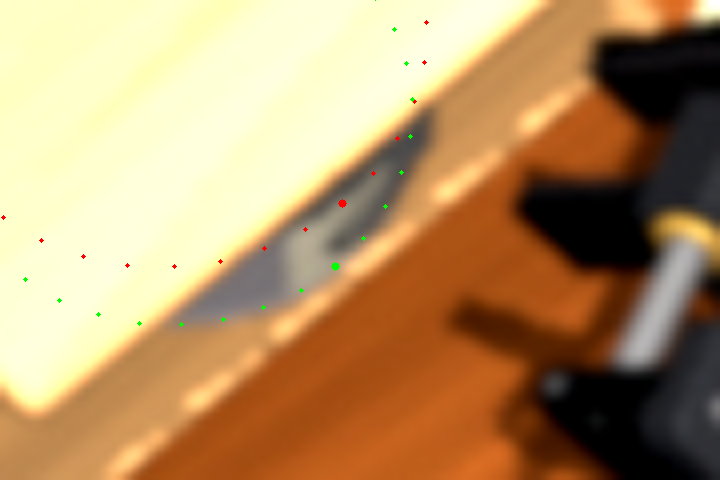

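The label's left edge is at about -10° (285,275) and its rib is at (422,130), so its middle is at about +22°. I'll grip that rib and carry it to 0. My ten picture views are used up, so the final check will be numeric.

Request:
play_rows([
  [0.4,-0.8,0,0,0,0],
  [0.4,-0.8,0,0,0,0],
  [0.4,-0.8,0,0,0,0],
  [0.4,-0.8,0,0,0,0],
  [0,0,0,0,0,0],
])

```text
t: 17.12
tcp_pos: [0.453, 0.2812, 0.0866]
tool_rot: [2.211, -1.354, 0.912]
contact_force: [-1.0, 5.1, -5.3]
opening: 0.0277
finger_force: 3.2
```

Request:
play_rows([
  [0,0,0,0,0,0],
  [0,0,0,0,0,0],
  [0,0,0,0,0,0],
], gripper=0.9)

```text
t: 17.5
tcp_pos: [0.4527, 0.2808, 0.087]
tool_rot: [2.209, -1.352, 0.913]
contact_force: [-2.5, 4.3, -2.9]
opening: 0.0111
finger_force: 6.7
```

Request:
play_rows([
  [0.55,0.24,0,0,0,-4.5],
  [0.55,0.2,0,0,0,-4.5],
  [0.57,0.16,0,0,0,-4.5],
  [0.58,0.11,0,0,0,-4.5],
])

```text
t: 18.0
tcp_pos: [0.4748, 0.2868, 0.087]
tool_rot: [1.914, -1.639, 0.794]
contact_force: [-1.8, 1.9, -2.7]
opening: 0.0111
finger_force: 6.7
```

```bash
python3 -c "
from h import *
st();go(0,63,75,n=1)"
```

```text
18.0 [0.4748 0.2868 0.087 ] F [-1.8  1.9 -2.7] op 0.0111 [ 1.05  0.67 -0.32  0.48 -1.28 -1.21]
tcp target [0.48  0.287 0.087] 1 rows of [0.48, 0.03, -0.0, -0.12, 0.15, -4.39]
```

Final bit to 0, let it settle, release and withdraw well clear.

Request:
play_rows([
  [0.25,0,0,0,0,-2.2],
  [0.25,0,0,0,0,-2.2],
  [0,0,0,0,0,0],
  [0,0,0,0,0,0],
])

```text
t: 18.5
tcp_pos: [0.4801, 0.2871, 0.0871]
tool_rot: [1.844, -1.699, 0.765]
contact_force: [-0.2, 4.9, -4.4]
opening: 0.0111
finger_force: 6.9
```

Request:
play_rows([
  [0,0,0,0,0,0],
  [0,0,0,0,0,0],
  [0,0,0,0,0,0],
], gripper=0.4)

```text
t: 18.88
tcp_pos: [0.4798, 0.286, 0.0879]
tool_rot: [1.841, -1.698, 0.766]
contact_force: [-1.0, 3.7, -1.6]
opening: 0.0249
finger_force: 1.6
```

Request:
play_rows([
  [-0.05,1,0.1,0,0,0],
  [-0.1,1.3,0.1,0,0,0],
  [-0.1,1.5,0.3,0,0,0],
  [-0.2,2,0.5,0,0,0],
  [-0.2,2.5,1,0,0,0],
])

```text
t: 19.5
tcp_pos: [0.4731, 0.3703, 0.1077]
tool_rot: [1.84, -1.697, 0.766]
contact_force: [-0.2, -0.3, -0.3]
opening: 0.0257
finger_force: 0.0
```

Request:
play_rows([
  [-0.2,2.5,1,0,0,0],
  [0,0,0,0,0,0],
])

```text
t: 19.75
tcp_pos: [0.4714, 0.3971, 0.118]
tool_rot: [1.845, -1.699, 0.766]
contact_force: [-1.0, -0.9, 0.4]
opening: 0.0258
finger_force: 0.0
```

```bash
python3 - <<'E'
from h import *
st()
a=np.mean([cam("scene")["color"].astype(float) for _ in range(3)],0); c=cam("scene")
for z in (24,30):
  for th in range(-45,46,5):
    t=np.radians(th);r=52.5 
    u,v=proj(c,W(-r*np.cos(t),-r*np.sin(t),z)); px=cv2.getRectSubPix(a.astype(np.float32),(1,1),(float(u),float(v)))[0,0]
    print(z,th,px.astype(int),"R-B",int(px[0]-px[2]))
E
```

```text
19.75 [0.4714 0.3971 0.118 ] F [-1.  -0.9  0.4] op 0.0258 [ 1.12  0.76  0.01  0.37 -1.53 -1.2 ]
24 -45 [243 201 137] R-B 106
24 -40 [165 130 100] R-B 65
24 -35 [116 108 105] R-B 11
24 -30 [109 105 107] R-B 2
24 -25 [129 123 117] R-B 12
24 -20 [150 143 128] R-B 21
24 -15 [139 133 120] R-B 19
24 -10 [103  99  93] R-B 10
24 -5 [96 92 88] R-B 7
24 0 [99 95 90] R-B 8
24 5 [97 94 92] R-B 5
24 10 [97 93 89] R-B 7
24 15 [85 83 80] R-B 5
24 20 [84 82 79] R-B 4
24 25 [82 79 77] R-B 5
24 30 [93 89 83] R-B 9
24 35 [111 101  89] R-B 22
24 40 [175 138 101] R-B 73
24 45 [244 207 141] R-B 103
30 -45 [252 226 156] R-B 95
30 -40 [230 184 126] R-B 103
30 -35 [150 123 100] R-B 49
30 -30 [112 105 103] R-B 9
30 -25 [129 124 115] R-B 13
30 -20 [150 143 128] R-B 21
30 -15 [126 120 109] R-B 16
30 -10 [98 95 89] R-B 9
30 -5 [99 95 89] R-B 10
30 0 [107 103  96] R-B 10
30 5 [108 104  97] R-B 11
30 10 [102  99  92] R-B 9
30 15 [80 79 78] R-B 1
30 20 [78 77 76] R-B 1
30 25 [79 78 75] R-B 3
30 30 [101  93  83] R-B 18
30 35 [154 123  93] R-B 60
30 40 [234 190 130] R-B 104
30 45 [253 235 166] R-B 86
```

The label's left edge now sits at about -26.5°, where ±31° is expected for a centred label. That puts the middle 3–5° off at most, against the 13° limit. The tool is clear and everything is still, so I'm handing it in.

```bash
python3 -c "
from bench import ctrl
print(ctrl.sign_off())"
```

```text
the job is handed in; nothing more can be done
None
```

I turned the tin until its label faces the riser's front, about 3–5° off square by my camera estimate against the 13° limit, then withdrew the gripper and handed the job in at about 20 s; no verdict came back, and I did not re-measure the staple box or memo block.

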